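# Jack up the rack loader and hold it

## Task

The front of the white rack loader must be held up so that a colleague can change its feet. Slide the little jack along its track by its post until its saddle is centred under the lift point (the front tab with the raised round disc, not the plain tab), give the pump handle one trial stroke, all the way down and let it come all the way up again, then push it all the way down a second time and finish while still holding it down, with the loader's front resting on the saddle. Lift with the jack only, and leave the other things on the bench alone.

Things in the scene. Friction and masses are not known exactly. Their poses are not given: they have to be found in the camera images.
- track: aluminium track fixed to the bench, 36 mm wide, 420 mm long, 10 mm high (end stops 18 mm); origin at the middle of its underside; its y axis runs along the track, its x axis points from the track to the loader, away from the robot; turned up to 0.12 rad
- carriage: small grey jack that slides along the track's y axis (stiff: about 5 N, stays where it is left; travel 150 mm either side of the track's middle); its axes are the track's axes and its origin lies at bench level on the track's centre line. Block 56 x 56 mm, top 42 mm high. Grip post, saddle and pump handle all lie on its centre plane y = 0. Carriage carries the handle and the saddle
- slide_grip (a point): point to grip on the black post that stands on the jack, 80 mm above the bench; post 20 mm along carriage x by 16 mm along carriage y (take it across its 16 mm, along y), its top 98 mm above the bench, free down to 42 mm
- saddle: round steel jack saddle, 24 mm across, on an arm of the jack 46 mm beyond the post (carriage +x); origin at the centre of its top face, 38 mm above the bench while the handle is up, and it rises 44 mm per rad of handle (22 mm in all)
- handle (a joint): pump handle of the jack, rad: 0 is up (as it springs back by itself), 0.5 is fully down at its stop. It points from the jack towards the robot (carriage -x) and swings in the vertical plane y = 0. It counts as down above 0.42 and as up below 0.08. Pushing the pad down takes about 2 N at first and 6 to 10 N at the bottom with the loader's weight on
- handle_pivot (a point): pivot of the handle, 43 mm towards the robot from the post (carriage -x), 50 mm above the bench; does not move as the handle swings
- handle_pad (a point): centre of the top face of the black pad at the handle's end, 36 mm (along the handle) by 32 mm by 10 mm; 110 mm from the pivot along the handle; about 102 mm above the bench when up, about 49.5 mm when fully down. Handle slope above level is 0.45 rad minus the joint value
- loader: white rack loader tray that stands loose on four rubber feet, 180 mm deep (x) by 440 mm wide (y), walls 60 mm high, 1.3 to 2.1 kg, tubes in its right part (y below 0) up to 108 mm high; origin at the middle of its underside; its front (-x) faces the robot and its axes are parallel to the track's
- lift_point (a point): the lift point: centre of the underside of the front tab that bears a raised round disc (32 mm across, 6 mm high). Tab is dark steel, 40 x 40 mm, 8 mm thick, on the loader's front wall, left of its middle; underside 44 mm above the bench at the start, about 60 mm when lifted fully. Axes are the loader's. Along the track's x axis it lies over the saddle (within 3 mm)
- plain_tab (a point): centre of the underside of the other front tab, same size but without the disc, 150 mm to the right (-y): not a lift point
- amber_bottle: bystander: amber bottle, 60 mm across, 130 mm tall, standing; origin at its underside
- tube_rack: bystander: small white rack of five capped tubes, 45 x 110 mm, 90 mm tall; origin at its underside
- jug: bystander: large white round bottle, 110 mm across, 200 mm tall; origin at its underside
- screwdriver: bystander: screwdriver lying on the table; origin at its underside
- spare_foot: bystander: spare black levelling foot, 32 mm across, 34 mm tall; origin at its underside
- beaker: bystander: clear beaker, 70 mm across, 85 mm tall; origin at its underside

How it is judged:
By the outcome, as a careful person would: the job done as asked, in the order asked, and still so for the second after the job is handed in, while the arm keeps its last pose, push and grip.
It also fails if it takes over 54 s, if anything falls off the work surface, if the arm or the gripper's body presses on something with over 40 N, if the wrist force passes 120 N, or if a joint passes its speed limit or range.

## Robot

A 6-joint arm with a two-finger parallel gripper is mounted at the origin on the work surface. World frame = base frame: x ahead of the robot, y to its left, z up, the work surface at z = 0. Lengths are in m, angles in rad, forces in N, time in s.
With the tool pointing down it reaches from about 0.275 to 0.75 m from the base axis. Payload 10.2 kg.
Tool frame: the origin (TCP) lies between the finger pads; the fingertips stand 19 mm ahead of it and the grasp point (between the pads) is the TCP; z points along the fingers, x is the direction in which the jaws open and shut, and the axes are right-handed (so a half turn about z gives the same grasp; the last joint's range is limited). The gripper opens to 88 mm and grips with 3 to 60 N. Pads are 18 mm wide; open, the fingers measure 123 mm over their backs; the gripper's body (75 mm by 187 mm) begins 45 mm behind the grasp point.
Start: joints at [1.108, 0.313, 1.498, -0, 1.331, -0.223], TCP at [0.125, 0.51, 0.258] pointing down, gripper open.
Joint ranges: [-2.94, 2.94], [-0.97, 2.17], [0.19, 2.56], [-1.23, 4.37], [0.02, 3.11], [-2.88, 2.88]. Speed limits (rad/s): [2.39, 2.39, 3.01, 3.14, 3.14, 3.14].

## Interface

Orientations are given as a rotation vector (axis times angle).
In Python, from bench import readout, snapshot, workorder, models gives the robot as it stands.
- The arm moves only by the tool arm_command, never from a script. Its arguments are lists of equal length, an entry for each row: "translation": the shift along the tool's x, y, z in m, a list of three; "spin": the turn about the tool's z in rad; "gripper": the finger opening in m, from 0 to 0.0881. A call has 1 to 5 rows; each row shifts and turns the commanded pose from where the row before left it, along the tool's axes as they then stand; what a row does not reach is not made up. A row lasts 1/10 s, in which the tool goes at most 50 mm and 8.59 degrees, less where a joint would pass 70% of its speed; a pose out of reach is approached as far as the arm can. A call is refused whole if a number of a shift passes 0.05 or a number of a turn 0.15, either way. A call with a gripper value outside its range is refused whole. The fingers move at their own pace and stop on an object; the grip force is fixed at half the most. Time passes only in rows, so rows that do not move let the fingers close. It gives the time, the measured TCP pose, the force and the opening at its end, in the units of the state.
- readout.get_obs(): the state, without advancing time (a new reading comes with each control period).
- snapshot(name): name is "side" or "top"; returns a dict with "color" (384x512x3 uint8, red, green, blue), "range_z" (384x512 float32, m along the optical axis (not along the pixel's ray), 0 where there is no reading), "camera_matrix" (3x3 intrinsics, pixels), "k1" (the pictures are not rectified: a ray, as slopes to the right and down, at radius r is drawn at 1 + k1 r^2 times it, then the intrinsics apply), "rvec" (rotation vector, rad) and "tvec" (3), from world to camera coordinates, as OpenCV has them. Camera axes: x right, y down, z forward; pixel columns grow to the right and rows downward; lengths in m; the calibration is good to about 2 mm. A picture is of the moment at which its call begins.
- workorder.hand_in(): hands the job in, once; it reports no verdict.
Trained networks look in a picture, given as the dict that the camera call returned (one of the last four; its "shot" number tells which), for a name from the list of things; names that differ only in an ending like _2 or _b are one class to them, and where a whole thing is asked for, a point or a joint stands for the part that bears it (a point fixed in the world has none). Each returns a list of dicts, best first, with "conf" (0 to 1); they miss things now and then, are a little off and sometimes report something else, mostly with a low value. They report only what shows in the picture. A call takes as long as a camera call.
- models.find_in(picture, query): "position" ([x, y, z] in m, in the coordinates of the camera as it stood for that picture, good to about 4 mm: the middle of the surface that is visible of it).
- models.cut_out(picture, query): "region" (384x512 bool, what is visible of it).
- models.pinpoint(picture, query): "position" ([x, y, z] in m, in the coordinates of the camera as it stood for that picture, good to about 4 mm: a listed point, or the origin of a listed thing).
The state is a dict: "time": time; "joint_positions": joint angles; "qvel": joint speeds; "effort": joint torques, N m; "tool_pos": TCP position; "eef_rot": TCP orientation; "force": force on the tool from outside, world axes, zero at the start; "wrist_torque": the same for the moment, N m; "finger_gap": finger opening in m.
Only numpy, scipy, OpenCV 4.12 (cv2) and the standard library are available. Lean on these libraries where they do the work, as an engineer would, in place of code of your own. Each camera call takes 0.05 s, during which the arm holds its last target. There are 200 camera calls.

## Working session

There is one attempt and no reset: what is moved stays moved. The work goes in short steps, Python scripts to look and compute and a tool call to move; the robot and the scene stay as the last step left them, time stands still between calls to the robot, and variables do not carry over. Pictures are saved under pics/ and viewed, about 8 in all and at most 12, crops included, and the job is handed in when it is done.

Besides the shell and the picture viewer there is one more tool, called after "Emit:" as name(argument=value, ...), one argument or row to a line, values as JSON. arm_command: Moves the arm, as the interface text tells. Its arguments: {"type":"object","properties":{"translation":{"type":"array","items":{"type":"array","items":{"type":"number"}}},"spin":{"type":"array","items":{"type":"number"}},"gripper":{"type":"array","items":{"type":"number"}}},"required":["translation","spin","gripper"]}

```bash
ls; mkdir -p pics; cat > h.py <<'E'
import numpy as np, cv2
from bench import readout, snapshot, workorder, models
def w(p,pos):
    R=cv2.Rodrigues(np.array(p["rvec"],float))[0]
    return R.T@(np.array(pos)-np.array(p["tvec"]).ravel())
def pix(p,X):
    R=cv2.Rodrigues(np.array(p["rvec"],float))[0]; c=R@np.array(X)+np.array(p["tvec"]).ravel()
    s=c[:2]/c[2]; s=s*(1+p["k1"]*(s@s)); K=np.array(p["camera_matrix"]); return K[:2,:2]@s+K[:2,2]
def save(p,n): cv2.imwrite(f"pics/{n}.png",p["color"][:,:,::-1])
E
python3 - <<'E'
from h import *
np.set_printoptions(precision=4,suppress=True)
print(readout.get_obs())
ps={}
for c in("side","top"):
    p=snapshot(c); save(p,c+"0")
    R=cv2.Rodrigues(np.array(p["rvec"],float))[0]; print(c,"cam at",-R.T@np.array(p["tvec"]).ravel(),"axis",R[2])
    for q in "track carriage slide_grip saddle handle_pivot handle_pad loader lift_point plain_tab amber_bottle tube_rack jug screwdriver spare_foot beaker".split():
        r=models.pinpoint(p,q)
        print(c,q,[(np.round(w(p,a["position"]),4).tolist(),np.round(pix(p,w(p,a["position"]))).tolist(),round(a["conf"],2)) for a in r[:2]])
E
```

```text
pics
{'time': 0.0, 'joint_positions': array([ 1.1076,  0.3134,  1.4984, -0.    ,  1.331 , -0.2234]), 'qvel': array([-0.0012,  0.0008,  0.0018,  0.0001, -0.002 , -0.0007]), 'effort': array([  0.0009, -40.2205, -25.2269,   0.0695,   0.0353,  -0.0001]), 'tool_pos': array([0.1246, 0.5098, 0.2572]), 'eef_rot': array([ 2.4708,  1.9394, -0.0018]), 'force': array([0.3826, 0.0443, 0.5172]), 'wrist_torque': array([ 0.0381, -0.0096, -0.0233]), 'finger_gap': 0.08845106355712809}
side cam at [0.3775 0.7472 0.8592] axis [ 0.172  -0.6516 -0.7388]
side track []
side carriage [([0.6003, -0.0565, -0.0029], [246.0, 178.0], 0.74), ([0.5868, -0.2859, -0.006], [267.0, 131.0], 0.61)]
side slide_grip [([0.6023, -0.0597, 0.0807], [245.0, 156.0], 0.94)]
side saddle [([0.648, -0.054, 0.0343], [229.0, 167.0], 0.47)]
side handle_pivot [([0.5552, -0.063, 0.0458], [261.0, 167.0], 0.77), ([0.6477, -0.0536, 0.0375], [229.0, 166.0], 0.71)]
side handle_pad [([0.6481, -0.0559, 0.0374], [229.0, 166.0], 0.67)]
side loader [([0.753, 0.015, -0.001], [188.0, 187.0], 0.76)]
side lift_point [([0.641, 0.0464, 0.0429], [221.0, 
[... 1122 characters left out ...]
012], [128.0, 192.0], 0.34)]
top lift_point [([0.5907, 0.0503, -0.0038], [259.0, 186.0], 0.74), ([0.5856, -0.2871, 0.0006], [365.0, 186.0], 0.74)]
top plain_tab [([0.65, -0.1056, 0.0375], [309.0, 164.0], 0.86), ([0.6417, 0.0423, 0.0483], [262.0, 167.0], 0.57)]
top amber_bottle [([0.47, 0.3282, -0.0013], [172.0, 224.0], 0.79)]
top tube_rack [([0.5846, -0.2899, 0.0012], [366.0, 186.0], 0.86)]
top jug [([0.5756, 0.4717, 0.0015], [128.0, 192.0], 0.68)]
top screwdriver [([0.3783, 0.2882, -0.0004], [184.0, 253.0], 0.68)]
top spare_foot [([0.5252, 0.2532, -0.0007], [196.0, 207.0], 0.55), ([0.6456, -0.0572, 0.0348], [293.0, 166.0], 0.36)]
top beaker [([0.3584, -0.3085, 0.001], [376.0, 258.0], 0.73)]
```

```bash
python3 - <<'E'
import cv2,numpy as np
a=cv2.imread("pics/side0.png")[90:290,120:360]; b=cv2.imread("pics/top0.png")[90:290,150:390]
cv2.imwrite("pics/c0.png",np.vstack([cv2.resize(a,(360*2-0,600))[:300] if 0 else cv2.resize(a,(360,300)),cv2.resize(b,(360,300))]))
a=cv2.resize(a,(400,333),interpolation=3);b=cv2.resize(b,(400,333),interpolation=3)
cv2.imwrite("pics/c0.png",np.hstack([a,b]))
E
```

```text
(no output)
```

View pics/c0.png

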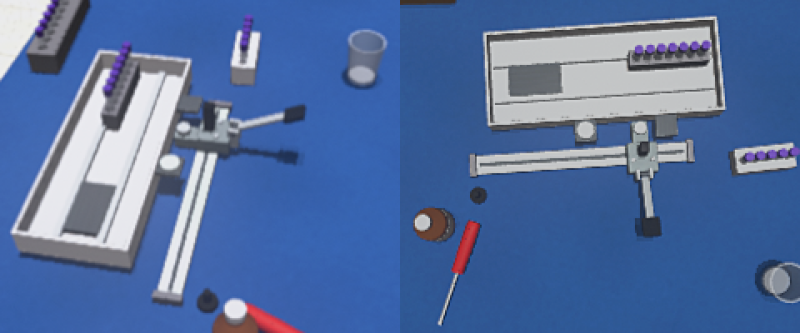

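View pics/top0.png

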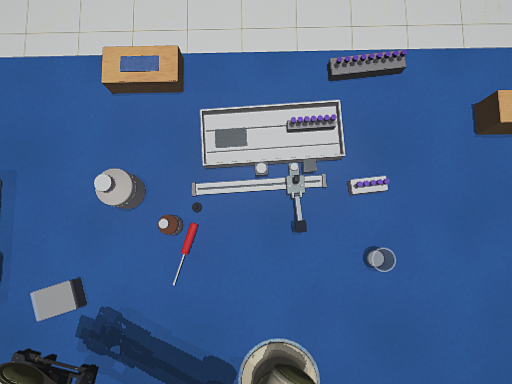

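The disc tab is at top (262,167), the plain tab at (309,164), and the jack at (295,184) must go left (+y). The post is clear to grip from above.

```bash
cat >> h.py <<'E'
def cloud(p):
    K=np.array(p["camera_matrix"]); v,u=np.mgrid[:384,:512]
    d=np.stack([(u-K[0,2])/K[0,0],(v-K[1,2])/K[1,1]],-1); s=d.copy()
    for _ in range(8): s=d/(1+p["k1"]*(s**2).sum(-1,keepdims=True))
    r=np.dstack([s,np.ones(u.shape)]); R=cv2.Rodrigues(np.array(p["rvec"],float))[0]
    c=-R.T@np.array(p["tvec"]).ravel()
    return c,r@R,p["range_z"][...,None]*(r@R)+c      # centre, world rays, points
def onz(p,m,z):
    c,r,_=cloud(p); r=r[m]; return c+r*((z-c[2])/r[:,2])[:,None]
E
python3 - <<'E'
from h import *
np.set_printoptions(precision=4,suppress=True)
for c in("top","side"):
    p=snapshot(c); C,r,P=cloud(p); ok=p["range_z"]>0
    for q in("track","loader"):
        for a in models.cut_out(p,q)[:1]:
            m=a["region"]&ok; X=onz(p,m,0.01 if q=="track" else .06)[:,:2]
            print(c,q,a["conf"],m.sum(),cv2.minAreaRect(X.astype(np.float32)*1000))
            x=X-X.mean(0); e=np.linalg.svd(x,full_matrices=False)[2][0]; print(" yaw",np.arctan(-e[0]/e[1]))
    col=p["color"].astype(float)
    hsv=cv2.cvtColor(p["color"],cv2.COLOR_RGB2HSV)
    X=onz(p,np.ones((384,512),bool),.058).reshape(384,512,3)
    near=(np.hypot(X[...,0]-.641,X[...,1]-.045)<.03)
    for lo in(150,180,200):
        m=near&(hsv[...,1]<60)&(hsv[...,2]>lo)
        n,l,s,ce=cv2.connectedComponentsWithStats(m.astype(np.uint8))
        for i in range(1,n):
            if s[i,4]>15: print(c,lo,"disc px",s[i],X[l==i].mean(0), "depth pts med",np.median(P[(l==i)&ok],0))
    v=np.median(P[near&ok&(P[...,2]>.05)&(P[...,2]<.065)],0); print("near z",v)
    for q in("saddle","lift_point","plain_tab","slide_grip"):
      for a in models.find_in(p,q)[:2]: print(c,"find",q,w(p,a["position"]),a["conf"])
    # top of post
    mm=ok&(P[...,2]>.088)&(P[...,2]<.11)&(np.hypot(P[...,0]-.602,P[...,1]+.061)<.025); Q=onz(p,mm,.098)
    print("post",mm.sum(),Q.mean(0),np.median(P[mm],0))
E
```

```text
top track 0.85 2282 ((593.4593505859375, 51.42668151855469), (404.78912353515625, 207.13534545898438), 70.2941665649414)
 yaw -0.04473339496434882
top loader 0.82 8707 ((727.3670654296875, 9.518569946289062), (226.42181396484375, 444.2782897949219), 3.5700910091400146)
 yaw 0.04285887091202321
top 150 disc px [253 158  15   4  44] [0.6632 0.0475 0.058 ] depth pts med [0.6624 0.0472 0.0567]
top 150 disc px [256 163  11  10  83] [0.6386 0.0447 0.058 ] depth pts med [0.6394 0.0442 0.0577]
top 180 disc px [253 158  15   4  39] [0.6634 0.0484 0.058 ] depth pts med [0.6624 0.0501 0.0562]
top 180 disc px [256 163  10  10  76] [0.6382 0.0443 0.058 ] depth pts med [0.6385 0.0442 0.0578]
top 200 disc px [257 163   8   9  26] [0.6391 0.0452 0.058 ] depth pts med [0.6389 0.0442 0.0574]
near z [0.6402 0.0442 0.0565]
top find saddle [ 0.6425 -0.0576  0.0393] 0.53
top find lift_point [0.7523 0.0074 0.0228] 0.82
top find plain_tab [0.7548 0.0035 0.0197] 0.86
top find slide_grip [ 0.5737 -0.0634  0.0443] 0.7
top find slide_grip [0.4128 0.275  0.0229] 0.48
post 38 [ 0.5979 -0.06    0.098 ] [ 0.5977 -0
[... 536 characters left out ...]
11  31] [0.6649 0.0467 0.058 ] depth pts med [0.6646 0.033  0.057 ]
side 180 disc px [216 183  12   9  85] [0.6398 0.0463 0.058 ] depth pts med [0.6408 0.0465 0.0567]
side 200 disc px [210 181   6  11  30] [0.665  0.0468 0.058 ] depth pts med [0.6648 0.0323 0.0567]
side 200 disc px [216 183  12   9  79] [0.64  0.046 0.058] depth pts med [0.6408 0.0459 0.0567]
near z [0.642  0.0485 0.0562]
side find saddle [ 0.6463 -0.0478  0.0365] 0.47
side find lift_point [0.7531 0.0452 0.029 ] 0.79
side find lift_point [ 0.4773 -0.0543  0.0916] 0.71
side find plain_tab [0.7511 0.0397 0.0312] 0.64
side find slide_grip [ 0.5841 -0.0543  0.0429] 0.78
post 39 [ 0.599  -0.0514  0.098 ] [ 0.6003 -0.0541  0.0952]
```

Emit:
arm_command(
  translation=[
    [0, 0, 0],
    [0, 0, 0],
    [-0.03, 0.022, 0],
    [-0.03, 0.022, 0],
    [-0.03, 0.022, 0],
  ],
  spin=[-0.149, -0.149, 0, 0, 0],
  gripper=[0.06, 0.06, 0.06, 0.06, 0.06],
)

```text
time: 2.8
tool_pos: [0.1963, 0.4229, 0.2577]
eef_rot: [2.155, 2.286, 0.0]
force: [1.7, 0.3, 0.8]
finger_gap: 0.0597
```

Emit:
arm_command(
  translation=[
    [-0.03, 0.022, 0],
    [-0.03, 0.022, 0],
    [-0.03, 0.022, 0],
    [-0.03, 0.022, 0],
    [-0.03, 0.022, 0],
  ],
  spin=[0, 0, 0, 0, 0],
  gripper=[0.06, 0.06, 0.06, 0.06, 0.06],
)

```text
time: 3.3
tool_pos: [0.3151, 0.2794, 0.2579]
eef_rot: [2.156, 2.285, 0.001]
force: [0.6, 0.5, -0.7]
finger_gap: 0.0601
```

Emit:
arm_command(
  translation=[
    [-0.03, 0.022, 0],
    [-0.03, 0.022, 0],
    [-0.03, 0.022, 0],
    [-0.03, 0.022, 0],
    [-0.03, 0.022, 0],
  ],
  spin=[0, 0, 0, 0, 0],
  gripper=[0.06, 0.06, 0.06, 0.06, 0.06],
)

```text
time: 3.8
tool_pos: [0.4337, 0.1359, 0.2579]
eef_rot: [2.156, 2.285, 0.0]
force: [1.7, 0.3, -0.2]
finger_gap: 0.0599
```

Emit:
arm_command(
  translation=[
    [-0.03, 0.022, 0],
    [-0.03, 0.022, 0],
    [-0.03, 0.022, 0],
    [-0.03, 0.022, 0],
    [-0.03, 0.022, 0],
  ],
  spin=[0, 0, 0, 0, 0],
  gripper=[0.06, 0.06, 0.06, 0.06, 0.06],
)

```text
time: 4.3
tool_pos: [0.5523, -0.0074, 0.2577]
eef_rot: [2.156, 2.285, 0.0]
force: [-0.3, 0.3, 0.4]
finger_gap: 0.0599
```

Emit:
arm_command(
  translation=[
    [-0.03, 0.022, -0.0],
    [0, 0, 0],
    [0, 0, 0],
  ],
  spin=[0, 0, 0],
  gripper=[0.06, 0.06, 0.06],
)

```text
time: 4.6
tool_pos: [0.5751, -0.035, 0.2573]
eef_rot: [-2.156, -2.284, 0.0]
force: [0.3, 1.1, 0.3]
finger_gap: 0.0601
```

```bash
python3 - <<'E'
from h import *
np.set_printoptions(precision=4,suppress=True)
o=readout.get_obs();print(o["tool_pos"],o["time"])
R=cv2.Rodrigues(o["eef_rot"])[0];print(R)
for c in("top","side"):
    p=snapshot(c); save(p,c+"1")
    for q in("slide_grip","saddle","handle_pivot","handle_pad","lift_point","plain_tab"):
      for a in models.pinpoint(p,q)[:2]: print(c,q,w(p,a["position"]),a["conf"])
E
```

```text
[ 0.5751 -0.035   0.2573] 4.6
[[-0.0573  0.9984 -0.0008]
 [ 0.9984  0.0573  0.0004]
 [ 0.0005 -0.0008 -1.    ]]
top handle_pivot [ 0.5519 -0.066   0.0532] 0.46
top handle_pad [ 0.3588 -0.309   0.0031] 0.57
top lift_point [0.6385 0.0423 0.0469] 0.85
top plain_tab [ 0.5554 -0.064   0.0515] 0.62
top plain_tab [0.3811 0.2873 0.0003] 0.56
side slide_grip [ 0.6016 -0.0601  0.076 ] 0.73
side saddle [0.5294 0.2516 0.0004] 0.66
side saddle [ 0.6466 -0.0543  0.0351] 0.36
side handle_pivot [ 0.5589 -0.0622  0.0471] 0.97
side handle_pad [ 0.4603 -0.0659  0.1032] 0.69
side handle_pad [ 0.6482 -0.0551  0.0381] 0.33
side lift_point [0.6378 0.047  0.0415] 0.7
side plain_tab [ 0.6492 -0.1071  0.047 ] 0.55
```

Emit:
arm_command(
  translation=[
    [-0.027, 0.0245, 0.02],
    [0, 0, 0.03],
    [0, 0, 0.03],
    [0, 0, 0.03],
    [0, 0, 0.03],
  ],
  spin=[0, 0, 0, 0, 0],
  gripper=[0.06, 0.06, 0.06, 0.06, 0.06],
)

```text
time: 5.8
tool_pos: [0.6011, -0.0603, 0.1165]
eef_rot: [2.156, 2.285, 0.0]
force: [0.8, -0.4, -0.4]
finger_gap: 0.0603
```

Emit:
arm_command(
  translation=[
    [0, 0, 0.019],
    [0, 0, 0.018],
    [0, 0, 0],
    [0, 0, 0],
  ],
  spin=[0, 0, 0, 0],
  gripper=[0.06, 0.06, 0.06, 0.06],
)

```text
time: 6.2
tool_pos: [0.6014, -0.0603, 0.0812]
eef_rot: [2.156, 2.285, 0.0]
force: [0.6, -0.1, 0.4]
finger_gap: 0.0597
```

```bash
python3 - <<'E'
from h import *
a=[]
o=readout.get_obs()
for c,v in(("side",.6),("top",.6)):
    p=snapshot(c); u=pix(p,o["tool_pos"]).astype(int); s=70
    a.append(cv2.resize(p["color"][max(0,u[1]-s):u[1]+s,u[0]-s:u[0]+s,::-1],(400,400),interpolation=3))
cv2.imwrite("pics/g1.png",np.hstack(a)); print(o)
E
```

```text
{'time': 6.2, 'joint_positions': array([-2.93636596e-01,  6.65770108e-01,  1.44049633e+00,  1.20259463e-05,
        1.03499690e+00, -1.92263368e+00]), 'qvel': array([ 0.00171667, -0.01867473, -0.01260674,  0.00114422,  0.00122289,
       -0.00055322]), 'effort': array([-3.03493068e-02, -4.98316348e+01, -2.06156427e+01, -3.44837783e-02,
        4.82135941e-02,  6.13094635e-04]), 'tool_pos': array([ 0.60140503, -0.06034839,  0.08123145]), 'eef_rot': array([2.15567322e+00, 2.28491899e+00, 2.45394017e-04]), 'force': array([ 0.60878628, -0.05096863,  0.42838851]), 'wrist_torque': array([ 0.04769597,  0.00480076, -0.02909685]), 'finger_gap': 0.05971305026497076}
```

View pics/g1.png

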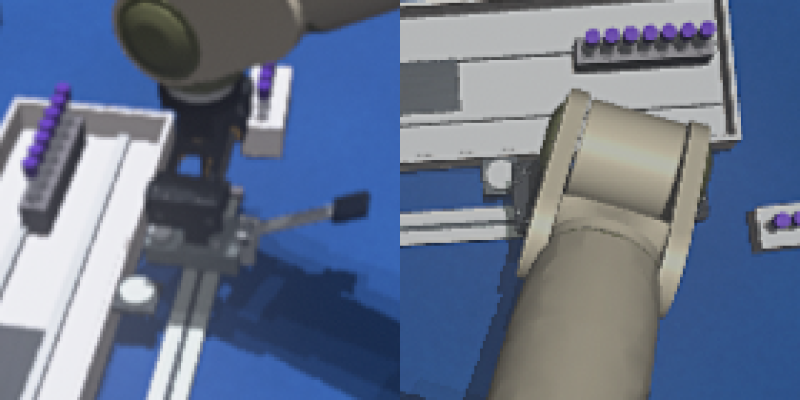

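The side view (left panel) shows the gripper straddling the post at about (190,200), with the disc tab at (137,293) and the handle free on the right. I'll close the gripper.

Emit:
arm_command(
  translation=[
    [0, 0, 0],
    [0, 0, 0],
    [0, 0, 0],
    [0, 0, 0],
    [0, 0, 0],
  ],
  spin=[0, 0, 0, 0, 0],
  gripper=[0.005, 0.005, 0.005, 0.005, 0.005],
)

```text
time: 6.8
tool_pos: [0.6012, -0.0603, 0.0808]
eef_rot: [2.156, 2.285, 0.0]
force: [0.2, 0.2, -0.5]
finger_gap: 0.0219
```

Emit:
arm_command(
  translation=[
    [0, 0, 0],
    [0, 0, 0],
    [0, 0, 0],
  ],
  spin=[0, 0, 0],
  gripper=[0.005, 0.005, 0.005],
)

```text
time: 7.1
tool_pos: [0.6012, -0.0602, 0.0807]
eef_rot: [-2.156, -2.285, -0.0]
force: [-0.0, 0.2, 1.0]
finger_gap: 0.0158
```

Emit:
arm_command(
  translation=[
    [0.01, 0, 0],
    [0.02, 0, 0],
    [0.02, 0, 0],
    [0.02, 0, 0],
    [0.015, 0, 0],
  ],
  spin=[0, 0, 0, 0, 0],
  gripper=[0.005, 0.005, 0.005, 0.005, 0.005],
)

```text
time: 7.6
tool_pos: [0.5965, 0.0247, 0.0807]
eef_rot: [2.154, 2.284, -0.001]
force: [2.9, -5.5, -2.6]
finger_gap: 0.0156
```

Emit:
arm_command(
  translation=[
    [0.012, 0, 0],
    [0.006, 0, 0],
    [0, 0, 0],
    [0, 0, 0],
    [0, 0, 0],
  ],
  spin=[0, 0, 0, 0, 0],
  gripper=[0.005, 0.005, 0.005, 0.005, 0.005],
)

```text
time: 8.1
tool_pos: [0.5955, 0.0432, 0.0807]
eef_rot: [-2.156, -2.285, -0.003]
force: [3.7, 5.3, -2.1]
finger_gap: 0.0157
```

Emit:
arm_command(
  translation=[
    [0, 0, 0],
    [0, 0, 0],
    [0, 0, 0],
    [0, 0, -0.03],
    [0, 0, -0.04],
  ],
  spin=[0, 0, 0, 0, 0],
  gripper=[0.05, 0.05, 0.05, 0.05, 0.05],
)

```text
time: 8.6
tool_pos: [0.5942, 0.0424, 0.15]
eef_rot: [-2.154, -2.282, 0.004]
force: [0.5, -0.1, 0.2]
finger_gap: 0.05
```

Emit:
arm_command(
  translation=[
    [0, 0, -0.04],
    [-0.03, -0.03, -0.02],
    [-0.03, -0.03, 0],
    [-0.03, -0.03, 0],
    [-0.03, -0.03, 0],
  ],
  spin=[0, 0, 0, 0, 0],
  gripper=[0.02, 0, 0, 0, 0],
)

```text
time: 9.1
tool_pos: [0.481, -0.0852, 0.2109]
eef_rot: [2.155, 2.285, -0.0]
force: [-0.2, -0.4, 0.8]
finger_gap: 0.0118
```

Emit:
arm_command(
  translation=[
    [-0.03, -0.02, 0],
    [-0.03, 0, 0],
    [0, 0, 0],
  ],
  spin=[0, 0, 0],
  gripper=[0, 0, 0],
)

```text
time: 9.4
tool_pos: [0.4655, -0.1481, 0.211]
eef_rot: [2.159, 2.28, -0.001]
force: [0.8, -0.6, 0.2]
finger_gap: -0.0001
```

```bash
python3 - <<'E'
from h import *
np.set_printoptions(precision=4,suppress=True)
print(readout.get_obs()["tool_pos"],readout.get_obs()["finger_gap"])
b=[]
e=np.array([-.0573,.998])
for c in("top","side"):
    p=snapshot(c); u=pix(p,[.6,.045,.06]).astype(int); s=60
    b.append(cv2.resize(p["color"][u[1]-s:u[1]+s,u[0]-s:u[0]+s,::-1],(400,400),interpolation=3))
    C,r,P=cloud(p); ok=p["range_z"]>0; hsv=cv2.cvtColor(p["color"],cv2.COLOR_RGB2HSV)
    X=onz(p,np.ones((384,512),bool),.058).reshape(384,512,3)
    near=(np.hypot(X[...,0]-.640,X[...,1]-.045)<.025)&ok
    m=near&(hsv[...,1]<60)&(hsv[...,2]>150)&(X[...,0]<.655)
    print(c,"disc",m.sum(),X[m].mean(0),"along",X[m][:,:2].mean(0)@e)
    mm=ok&(P[...,2]>.09)&(P[...,2]<.11)&(np.hypot(P[...,0]-.596,P[...,1]-.043)<.03); Q=onz(p,mm,.098)
    print("post",mm.sum(),Q.mean(0),"along",Q.mean(0)[:2]@e)
    for q in("slide_grip","saddle","handle_pivot","handle_pad","lift_point","plain_tab"):
      for a in models.pinpoint(p,q)[:2]: X=w(p,a["position"]);print(c,q,X,X[:2]@e,a["conf"])
cv2.imwrite("pics/s1.png",np.hstack(b))
E
```

```text
[ 0.4655 -0.1481  0.211 ] -6.336271284086616e-05
top disc 83 [0.6386 0.0447 0.058 ] along 0.007999385220110669
post 39 [0.5927 0.0427 0.098 ] along 0.008618305748441083
top slide_grip [0.5954 0.0421 0.082 ] 0.007943663318397262 0.75
top lift_point [0.6402 0.0419 0.0443] 0.0051584528883218276 0.89
top plain_tab [ 0.6538 -0.1083  0.0403] -0.14551157576290358 0.94
top plain_tab [0.5909 0.0519 0.0005] 0.017896567447268717 0.24
side disc 93 [0.6396 0.0464 0.058 ] along 0.00967386573404323
post 41 [0.5935 0.0497 0.098 ] along 0.01555027793635631
side slide_grip [0.5965 0.0432 0.082 ] 0.008896744489251903 0.72
side saddle [ 0.5972  0.0462 -0.0028] 0.011934967886997518 0.33
side handle_pivot [0.5514 0.0412 0.0436] 0.009544199824639022 0.73
side handle_pad [0.4539 0.0393 0.1036] 0.01317076718064385 0.65
side lift_point [0.6409 0.0476 0.0446] 0.010754209967128002 0.88
side plain_tab [ 0.6471 -0.1044  0.0461] -0.14125974238322844 0.89
```

View pics/s1.png

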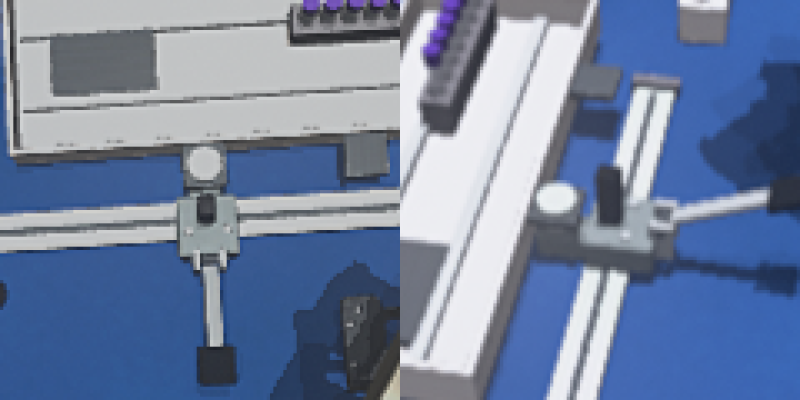

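The disc and post agree along the track to within about 1 mm in the top view, where the disc is at (205,162) and the post at (207,208). Next I'll go above the pad with the fingers closed.

Emit:
arm_command(
  translation=[
    [0.035, 0, 0],
    [0.037, 0, 0],
    [0.037, 0, 0],
    [0.037, 0, 0.02],
    [0.037, 0, 0.02],
  ],
  spin=[0, 0, 0, 0, 0],
  gripper=[0, 0, 0, 0, 0],
)

```text
time: 10.6
tool_pos: [0.4552, 0.0388, 0.1706]
eef_rot: [2.155, 2.284, 0.002]
force: [0.1, 0.1, -0.6]
finger_gap: 0.0005
```

Emit:
arm_command(
  translation=[
    [0, 0, 0.02],
    [0, 0, 0.01],
    [0, 0, 0],
    [0, 0, 0],
  ],
  spin=[0, 0, 0, 0],
  gripper=[0, 0, 0, 0],
)

```text
time: 11.0
tool_pos: [0.4557, 0.0368, 0.1413]
eef_rot: [2.157, 2.283, 0.001]
force: [0.1, -0.3, 1.0]
finger_gap: 0.0004
```

```bash
python3 - <<'E'
from h import *
np.set_printoptions(precision=4,suppress=True)
o=readout.get_obs();print(o["tool_pos"],o["force"])
p=snapshot("side"); u=pix(p,o["tool_pos"]).astype(int); s=50
for q in("handle_pad","slide_grip","handle_pivot"):
  for a in models.pinpoint(p,q)[:2]: print(q,w(p,a["position"]),a["conf"])
u=u.clip(s,400)
cv2.imwrite("pics/p1.png",cv2.resize(p["color"][u[1]-s:u[1]+s,u[0]-s:u[0]+s,::-1],(500,500),interpolation=3))
E
```

```text
[0.4557 0.0368 0.1413] [ 0.1337 -0.3321  0.9774]
handle_pad [0.4538 0.0358 0.1002] 0.48
handle_pad [0.5948 0.0554 0.0017] 0.44
slide_grip [0.5979 0.0399 0.0782] 0.69
handle_pivot [0.5513 0.0438 0.0467] 0.81
```

View pics/p1.png

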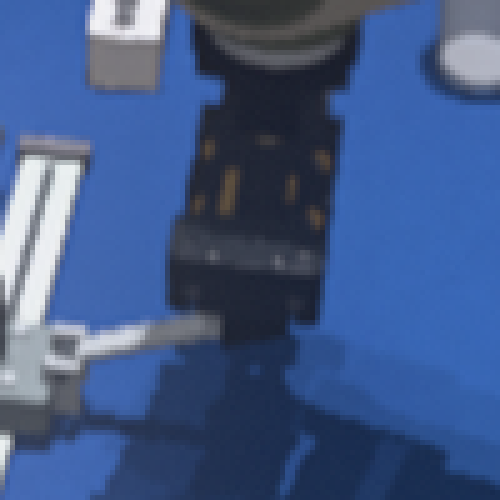

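The closed fingers are right over the pad, at about (260,320) in the crop. I'll start the trial stroke.

Emit:
arm_command(
  translation=[
    [-0.001, 0, 0.01],
    [0, 0, 0.008],
    [0, -0.002, 0.007],
    [0, -0.002, 0.007],
    [0, -0.002, 0.007],
  ],
  spin=[0, 0, 0, 0, 0],
  gripper=[0, 0, 0, 0, 0],
)

```text
time: 11.7
tool_pos: [0.449, 0.0361, 0.1013]
eef_rot: [-2.155, -2.285, 0.001]
force: [-2.0, -0.1, 6.8]
finger_gap: 0.0003
```

Emit:
arm_command(
  translation=[
    [0, -0.002, 0.007],
    [0, -0.002, 0.007],
    [0, -0.001, 0.007],
    [0, 0, 0.005],
    [0, 0, 0],
  ],
  spin=[0, 0, 0, 0, 0],
  gripper=[0, 0, 0, 0, 0],
)

```text
time: 12.2
tool_pos: [0.4444, 0.0358, 0.0754]
eef_rot: [2.156, 2.285, 0.0]
force: [0.3, 0.6, 5.9]
finger_gap: 0.0006
```

Emit:
arm_command(
  translation=[
    [0, 0, 0.004],
    [0, 0, 0.004],
    [0, 0, 0.002],
    [0, 0, 0],
    [0, 0, 0],
  ],
  spin=[0, 0, 0, 0, 0],
  gripper=[0, 0, 0, 0, 0],
)

```text
time: 12.7
tool_pos: [0.4444, 0.0357, 0.0672]
eef_rot: [2.155, 2.285, 0.0]
force: [-10.0, 0.1, 30.1]
finger_gap: 0.0005
```

```bash
python3 - <<'E'
from h import *
np.set_printoptions(precision=4,suppress=True)
o=readout.get_obs();print(o["tool_pos"],o["force"])
p=snapshot("side"); u=pix(p,[.58,.03,.06]).astype(int); s=60
for q in("handle_pad","lift_point","plain_tab","slide_grip"):
  for a in models.pinpoint(p,q)[:2]: print(q,w(p,a["position"]),a["conf"])
cv2.imwrite("pics/d1.png",cv2.resize(p["color"][u[1]-s:u[1]+s,u[0]-s:u[0]+s,::-1],(600,600),interpolation=3))
E
```

```text
[0.4444 0.0357 0.0672] [-9.952   0.1263 30.0507]
lift_point [0.6408 0.0475 0.0608] 0.87
plain_tab [ 0.6511 -0.1038  0.0605] 0.7
slide_grip [0.5963 0.0407 0.0821] 0.86
```

View pics/d1.png

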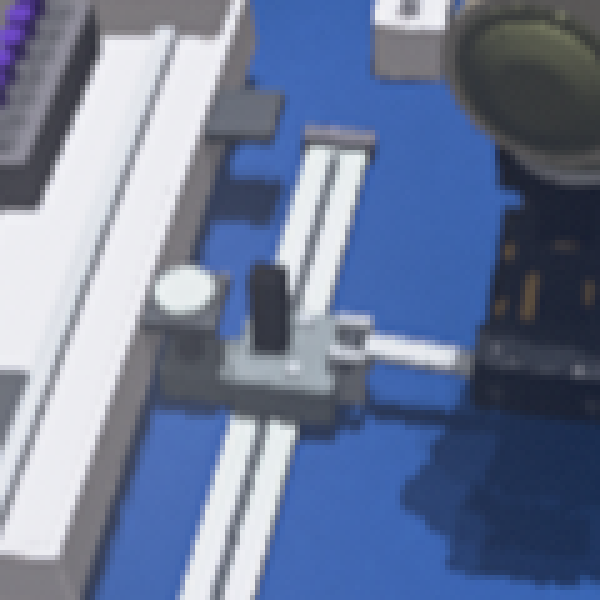

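The handle is at its stop (30 N), the tab is lifted to about 61 mm, and the disc sits over the saddle at (185,290). Now I'll let it come up.

Emit:
arm_command(
  translation=[
    [0, 0, -0.006],
    [0, 0, -0.007],
    [0, 0.001, -0.007],
    [0, 0.002, -0.007],
    [0, 0.002, -0.007],
  ],
  spin=[0, 0, 0, 0, 0],
  gripper=[0, 0, 0, 0, 0],
)

```text
time: 13.45
tool_pos: [0.449, 0.0361, 0.0998]
eef_rot: [-2.155, -2.285, 0.001]
force: [-2.3, -1.2, 4.9]
finger_gap: 0.0005
```

Emit:
arm_command(
  translation=[
    [0, 0.002, -0.007],
    [0, 0.002, -0.007],
    [0, 0.002, -0.008],
    [0, 0, -0.01],
    [0, 0, -0.01],
  ],
  spin=[0, 0, 0, 0, 0],
  gripper=[0, 0, 0, 0, 0],
)

```text
time: 13.95
tool_pos: [0.455, 0.0364, 0.1422]
eef_rot: [-2.155, -2.285, 0.001]
force: [-0.9, 0.4, -0.8]
finger_gap: 0.0004
```

Emit:
arm_command(
  translation=[
    [0, 0, -0.01],
    [0, 0, 0],
    [0, 0, 0],
    [0, 0, 0],
    [0, 0, 0],
  ],
  spin=[0, 0, 0, 0, 0],
  gripper=[0, 0, 0, 0, 0],
)

```text
time: 14.45
tool_pos: [0.4551, 0.0364, 0.1513]
eef_rot: [-2.155, -2.285, 0.001]
force: [-0.9, 0.8, 0.4]
finger_gap: 0.0006
```

```bash
python3 - <<'E'
from h import *
np.set_printoptions(precision=4,suppress=True)
o=readout.get_obs();print(o["tool_pos"],o["force"])
p=snapshot("side"); u=pix(p,[.56,.03,.06]).astype(int); s=60
for q in("handle_pad","lift_point","plain_tab","slide_grip"):
  for a in models.pinpoint(p,q)[:2]: print(q,w(p,a["position"]),a["conf"])
t=snapshot("top"); v=pix(t,[.58,.03,.06]).astype(int)
cv2.imwrite("pics/u1.png",np.hstack([cv2.resize(q["color"][u[1]-s:u[1]+s,u[0]-s:u[0]+s,::-1],(400,400),interpolation=3) for q,u in((p,u),(t,v))]))
E
```

```text
[0.4551 0.0364 0.1513] [-0.9477  0.7685  0.4012]
handle_pad [0.4565 0.0358 0.1053] 0.61
lift_point [0.6379 0.0468 0.0404] 0.94
plain_tab [ 0.6451 -0.1052  0.0445] 0.97
slide_grip [0.5957 0.0423 0.0813] 0.66
```

View pics/u1.png

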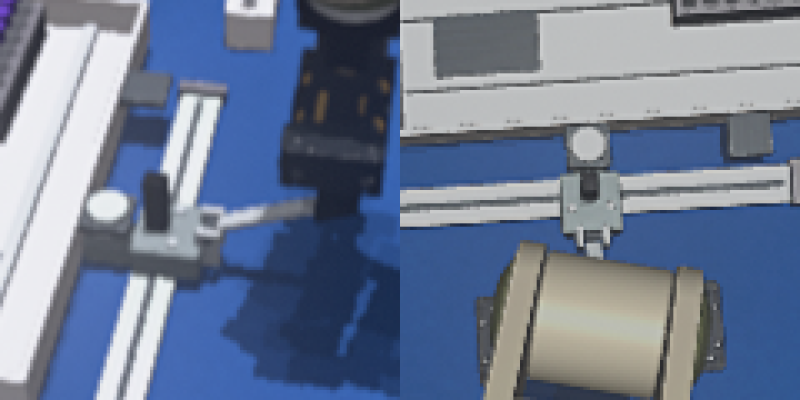

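The handle is up (pad about 105 mm), the loader is back down at 40–44 mm, and the jack is still under the disc. Next is the second stroke.

Emit:
arm_command(
  translation=[
    [0, 0, 0.014],
    [0, 0, 0.014],
    [0, -0.002, 0.007],
    [0, -0.002, 0.007],
    [0, -0.002, 0.007],
  ],
  spin=[0, 0, 0, 0, 0],
  gripper=[0, 0, 0, 0, 0],
)

```text
time: 15.25
tool_pos: [0.4493, 0.036, 0.1029]
eef_rot: [2.155, 2.285, 0.0]
force: [-2.3, 0.9, 7.5]
finger_gap: 0.0003
```

Emit:
arm_command(
  translation=[
    [0, -0.002, 0.007],
    [0, -0.002, 0.007],
    [0, -0.001, 0.007],
    [0, 0, 0.005],
    [0, 0, 0.005],
  ],
  spin=[0, 0, 0, 0, 0],
  gripper=[0, 0, 0, 0, 0],
)

```text
time: 15.75
tool_pos: [0.4442, 0.0358, 0.072]
eef_rot: [2.156, 2.285, 0.0]
force: [-3.7, -0.0, 8.2]
finger_gap: 0.0003
```

Emit:
arm_command(
  translation=[
    [0, 0, 0.003],
    [0, 0, 0.001],
    [0, 0, 0],
    [0, 0, 0],
    [0, 0, 0],
  ],
  spin=[0, 0, 0, 0, 0],
  gripper=[0, 0, 0, 0, 0],
)

```text
time: 16.25
tool_pos: [0.4442, 0.0358, 0.0686]
eef_rot: [2.155, 2.285, 0.0]
force: [-5.4, -0.4, 14.4]
finger_gap: 0.0003
```

```bash
python3 - <<'E'
from h import *
np.set_printoptions(precision=4,suppress=True)
o=readout.get_obs();print(o["tool_pos"],o["force"])
p=snapshot("side"); u=pix(p,[.6,.03,.06]).astype(int); s=60
for q in("handle_pad","lift_point","plain_tab","slide_grip"):
  for a in models.pinpoint(p,q)[:2]: print(q,w(p,a["position"]),a["conf"])
t=snapshot("top"); v=pix(t,[.62,.03,.06]).astype(int)
cv2.imwrite("pics/e1.png",np.hstack([cv2.resize(q["color"][u[1]-s:u[1]+s,u[0]-s:u[0]+s,::-1],(400,400),interpolation=3) for q,u in((p,u),(t,v))]))
E
```

```text
[0.4442 0.0358 0.0686] [-5.444  -0.4094 14.4353]
lift_point [0.6379 0.0462 0.0581] 0.63
lift_point [0.6421 0.0461 0.058 ] 0.34
plain_tab [ 0.6479 -0.1058  0.0631] 0.68
slide_grip [0.6006 0.0398 0.0828] 0.83
slide_grip [ 0.5268  0.2514 -0.    ] 0.25
```

View pics/e1.png

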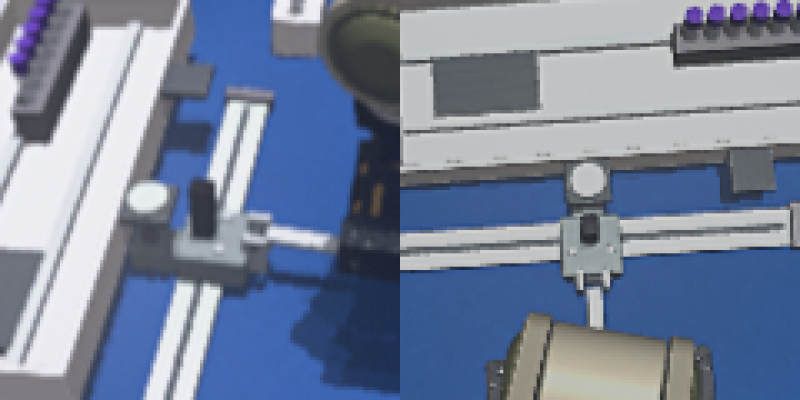

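The handle is at its stop (14 N, against 8 N just before it), and the loader's front is up on the saddle. I'll hand in.

```bash
python3 -c "
from h import *
print(workorder.hand_in()); o=readout.get_obs(); print(o['time'],o['tool_pos'],o['force'])"
```

```text
the job is handed in; nothing more can be done
None
the job is handed in; nothing more can be done
```

The job is handed in: the loader's front is resting on the jack saddle under the disc tab, and the arm is still holding the pump handle down. I slid the jack about 103 mm by its post and then gave one full trial stroke, down to the stop and fully back up. The second stroke went down to the stop and stayed there. The whole run took about 16 s of the 54 s allowed.

**Last checks**
- **Handle:** the tool stands at z = 68.6 mm, which puts the pad at about 49.6 mm (49.5 mm is fully down). It is pressing with 14 N; the trial stroke peaked at 30 N.
- **Loader:** the lift tab is about 58 mm above the bench, against 40–44 mm when lowered; about 60 mm is expected at full lift.
- **Saddle position:** before the strokes, post and disc agreed along the track to about 1 mm in the top view. The jack still sat under the disc in the final pictures.
- **Bench:** I touched nothing but the jack. The last pictures were crops around it, so I did not check the bystander items again.

**Disagreements:** the side camera's depth-based reading of the post was about 6–7 mm off along the track. It sees mostly the post's side face, so I went by the tool position during the grip and the top view. The networks also gave some false hits on the saddle, pad and tabs, which I dropped after comparing them with the pictures.

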